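# Park the wheel dresser under the grinding wheel and lock it

## Task

The grinding wheel needs dressing: slide the diamond dresser sideways along the magnetic chuck, never lifting or tipping it, until it sits square inside the scribed outline under the wheel, without touching the wheel, its guard or the motor. Then, with the mallet and not with the gripper itself, drive the dresser's locking pin fully home, and stand the mallet back on its head at the spot on the wooden board where it stood. Leave the vee block and the tin where they are.

Things in the scene. Friction and masses are not known exactly. Their poses are not given: they have to be found in the camera images.
- chuck: Fixed dark steel slab, 210 (x) x 470 (y) x 40 mm high. Origin: centre of its underside; x away from the robot, y along its length, z up. Three scribed rectangular outlines lie in a row on its top, 155 mm apart along y, each 192 (x) x 102 (y) mm inside its lines; the middle one is under the wheel. The wheel head stands fixed to it.
- station (a point): Centre of the middle outline (the one under the wheel) on the chuck's top, 40 mm above the bench; axes as the chuck.
- wheelhead: Fixed grinding wheel, half-round grey guard (outer radius 91 mm, over the upper half, x = 10 to 66 mm), hub nut (radius 18 mm, reaching x = 14 mm), motor behind (radius 50 mm, at wheel height) and column (x = 217 to 273 mm, 120 mm wide, 350 mm high). Origin and axes as the chuck. The pale wheel: radius 75 mm, axis along x, from x = 24 to 58 mm, y = 0, centre 240 mm above the bench.
- wheel_low (a point): Lowest point of the wheel's front face (chuck x = 24, y = 0), 165 mm above the bench. With the dresser in the middle outline it hangs 15 mm beyond the middle of the grab bar and about 62 mm above it, so an upright gripper on the bar would hit the wheel: lean the tool back towards the robot by about 40 degrees.
- dresser: Loose dresser, 0.8 kg or so: aluminium block 180 (x) x 90 (y) x 22 mm, held by its weight alone. Origin: centre of its underside; z up, x away from the robot. On it at y = 0: the locking pin at x = -68 mm, the grab bar, and a nib post at x = 47 mm (18 x 22 mm, 72 mm high). It starts near the left or right outline; in the end its x lies along the chuck's x.
- grab_bar (a point): Centre of the steel grab bar on the dresser (at dresser x = 9, y = 0, z = 63 mm); axes as the dresser. The bar runs along x from -12 to 30 mm, 12 mm wide (y), 16 mm high, its top 71 mm above the block's underside, on two end posts of the same width. Grip it across y.
- pin_top (a point): Centre of the flat top of the pin's head (disc 20 mm across, 6 mm thick). When up it is 40 mm above the dresser's underside, fully home 28 mm; axes as the dresser.
- pin (a joint): How far the locking pin is driven down, m: 0 up (start), 0.012 fully home with the head's underside on the block. It is held by friction: about 9 N moves it, pressing or tapping, and it stays where it is left.
- mallet: Loose soft-faced mallet, about 0.35 kg, standing on one face of its head on the board. Origin: centre of that lower face; z up. Head: upright cylinder 46 mm across, 80 mm high. The wooden handle runs level from the head along -x, its axis 40 mm above the lower face, 20 mm wide (y), 26 mm high, ending at x = -148 mm. Centre of mass about 11 mm from the head's axis.
- mallet_grip (a point): Grip point on the axis of the mallet's handle, 65 mm from the head's axis (x = -65, z = 40 mm on the mallet); axes as the mallet. Grip across y, 20 mm wide.
- board: Fixed flat wooden board 250 x 80 x 8 mm on the bench beside one end of the chuck. Origin on its underside, below the place where the mallet's head stands; the board runs from x = -195 to 55 mm.
- board_spot (a point): Point on the board's top, 8 mm above the bench, where the mallet's head stands at the start (within a few mm), with the handle along the board's -x.
- vee_block: Loose steel vee block 70 (x) x 50 (y) x 46 mm high, resting near the outer outline on the other side of the wheel from the dresser. Leave alone. Origin at the centre of its underside.
- tin: Loose open steel tray 120 (x) x 80 (y) x 45 mm high on the bench, at the other end of the chuck from the mallet. Leave alone. Origin at the centre of its underside.

How it is judged (in metres and radians):
On the way, in this order (a step that is already met when the one before it is completed fails the run):
1. the dresser rests square in the outline under the wheel (horizontal distance between dresser and station below 0.009 m and angle between the x axis of dresser and the x axis of chuck, either way round below 0.08 rad and angle between dresser's own z axis and vertical below 0.05 rad and linear speed of dresser below 0.02 m/s), for 0.3 s.
2. the locking pin is driven fully home with the mallet in contact (horizontal distance between dresser and station below 0.009 m and angle between the x axis of dresser and the x axis of chuck, either way round below 0.08 rad and angle between dresser's own z axis and vertical below 0.05 rad and value of joint pin above 0.0105 m and contact force between mallet and pin_c0 above 0.5 N).
At the end, for the whole second after the job is handed in: Dresser at rest, flat, centre within 9 mm of the outline's centre, x within 0.08 rad of the chuck's; pin driven at least 10.5 of 12 mm; mallet at rest, upright on its lower face (tilt under 0.1 rad) on the board, head within 35 mm of the board spot (all of step 1 and value of joint pin above 0.0105 m and horizontal distance between mallet and board_spot below 0.035 m and angle between mallet's own z axis and vertical below 0.1 rad and height (world z) of mallet below 0.014 m and linear speed of mallet below 0.02 m/s); the robot touches nothing.
It fails at once if the dresser is lifted more than 6 mm off the chuck, or drops off it (z of dresser in the frame of chuck above 0.046 m or z of dresser in the frame of chuck below 0.034 m).
It fails at once if the dresser is tipped more than 0.12 rad (angle between dresser's own z axis and vertical above 0.12 rad).
It fails at once if the wheel, guard, motor or column is touched with more than 2 N (contact force between wheelhead and anything else above 2 N).
It fails at once if the robot itself touches the locking pin (over 1 N) (contact force between pin_c0 and the arm above 1 N or contact force between pin_c0 and the fingers above 1 N).
It fails at once if the vee block or tin is moved more than 15 mm (distance of any of vee_block, tin from where it was at the start of the episode above 0.015 m).
It also fails if it takes over 58 s, if anything falls off the work surface, if the arm or the gripper's body presses on something with over 40 N, if the wrist force passes 120 N, or if a joint passes its speed limit or range.

## Robot

A 6-joint arm with a two-finger parallel gripper is mounted at the origin on the work surface. World frame = base frame: x ahead of the robot, y to its left, z up, the work surface at z = 0. Lengths are in m, angles in degrees, forces in N, time in s.
With the tool pointing down it reaches from about 0.3 to 0.75 m from the base axis. Payload 8.5 kg.
Tool frame: the origin (TCP) lies midway between the tips of the shut fingers; the grasp point (between the pads) lies 19 mm behind it; z points along the fingers, y is the line along which they close (so a half turn about z gives the same grasp; the last joint's range is limited). The gripper opens to 85 mm and grips with 20 to 120 N. Pads are 22 mm wide; open, the fingers measure 114 mm over their backs; the gripper's body (76 mm by 85 mm) begins 54 mm behind the grasp point. The pads swing forward as they close: fully open they stand 13 mm farther back than shut.
Start: joints at [-86.706, 21.807, 74.336, -0, 83.858, -12.336], TCP at [0.148, -0.53, 0.231] pointing down, gripper open.
Joint ranges: [-178.18, 178.18], [-50.72, 133.34], [12.68, 142.11], [-81.47, 261.47], [9.98, 163.14], [-165.26, 165.26]. Speed limits (degrees/s): [136.94, 136.94, 180, 180, 180, 180].

## Interface

Orientations are given as a 3x3 rotation matrix whose columns are the frame's x, y, z axes.
In Python, from rig import env gives the robot as it stands. The module is installed in compiled form; this text tells all that it offers.
- The arm moves only by the tool jog_arm, never from a script. Its argument "targets" is a list of rows, each a list of 6 numbers: the shift along the tool's x, y, z in cm, then the turn, a rotation vector about the tool's x, y, z in degrees. A call has 1 to 8 rows; each row is the pose to reach, as a shift and turn from the pose commanded when the call began, along the tool's axes at that moment; what a row does not reach only later rows make up. A row lasts 1/12 s, in which the tool goes at most 41.7 mm and 7.16 degrees, less where a joint would pass 70% of its speed; a pose out of reach is approached as far as the arm can. A call with a gripper value outside its range is refused whole. "hand" is the opening, from 0 (shut) to 1 (fully open), set as the call begins (left out, the last holds). The fingers move at their own pace and stop on an object; "newtons" is the grip in N (left out, the last holds). Time passes only in rows, so rows that repeat a pose let the fingers close. It gives the time, the measured TCP pose, the force, the opening and the grip force at its end, in the units of the state.
- env.observe(): the state, without advancing time (a new reading comes with each control period).
- env.get_image(name): name is "side" or "top"; returns a dict with "frame" (400x640x3 uint8, red, green, blue), "depth" (400x640 float32, m along the optical axis (not along the pixel's ray), 0 where there is no reading), "fovy" (degrees; the focal length in pixels is half the picture's height over the tangent of half this angle, whatever the lens; pixels are square), "cx", "cy" (the principal point, pixels), "cam_to_world" (4x4, takes a point from camera to world coordinates). Camera axes: x right, y down, z forward; pixel columns grow to the right and rows downward; lengths in m; the calibration is good to about 2 mm. A picture is of the moment at which its call begins.
- env.close_job(): hands the job in; it is judged then, once.
Trained networks look in the newest picture that a camera, given by its name, has taken for a name from the list of things; names that differ only in an ending like _2 or _b are one class to them, and where a whole thing is asked for, a point or a joint stands for the part that bears it (a point fixed in the world has none). Each returns a list of dicts, best first, with "score" (0 to 1); they miss things now and then, are a little off and sometimes report something else, mostly with a low value. They report only what shows in the picture. A call takes as long as a camera call.
- env.regions_of(camera, target): "pixels" (400x640 bool, what is visible of it) and "point" ([row, column] in pixels, amid what is visible of it).
The state is a dict: "time_s": time; "q": joint angles; "qvel": joint speeds; "joint_efforts": joint torques, N m; "position": TCP position; "tool_rot": TCP orientation; "ft_force": force on the tool from outside, world axes, zero at the start; "wrist_torque": the same for the moment, N m; "grip_width": finger opening in m; "gripper_force": force on a finger pad.
Only numpy, scipy, OpenCV 4.12 (cv2) and the standard library are available. Lean on these libraries where they do the work, as an engineer would, in place of code of your own. Each camera call takes 0.05 s, during which the arm holds its last target. There are 200 camera calls.

## Working session

There is one attempt and no reset: what is moved stays moved. The work goes in short steps, Python scripts to look and compute and a tool call to move; the robot and the scene stay as the last step left them, time stands still between calls to the robot, and variables do not carry over. Pictures are saved under pics/ and viewed, at most 10 in all, crops included, and the job is handed in when it is done.

Besides the shell and the picture viewer there is one more tool, called after "Request:" as a command line: name --pt "numbers of a row" for each row, then --argument value for the rest. jog_arm: Moves the arm, as the interface text tells. Its arguments: {"type":"object","properties":{"targets":{"type":"array","items":{"type":"array","items":{"type":"number"}}},"hand":{"type":"number"},"newtons":{"type":"number"}},"required":["targets"]}

```bash
mkdir -p pics
cat > h.py <<'E'
import numpy as np, cv2
from rig import env
def look(n):
    d=env.get_image(n); return d
def save(d,f): cv2.imwrite('pics/'+f,d['frame'][:,:,::-1])
def cloud(d):
    H,W=d['depth'].shape; f=H/2/np.tan(np.radians(d['fovy'])/2)
    v,u=np.mgrid[:H,:W]; z=d['depth']
    P=np.stack([(u-d['cx'])/f*z,(v-d['cy'])/f*z,z],-1)
    T=np.array(d['cam_to_world']); return P@T[:3,:3].T+T[:3,3]
def proj(d,p):
    T=np.array(d['cam_to_world']); c=T[:3,:3].T@(np.array(p)-T[:3,3]); f=200/np.tan(np.radians(d['fovy'])/2)
    return c[0]/c[2]*f+d['cx'],c[1]/c[2]*f+d['cy']
E
python3 - <<'E'
from h import *
o=env.observe(); print(o['position'],np.round(o['tool_rot'],3),o['time_s'])
for n in('top','side'):
    d=look(n); save(d,n+'0.png'); P=cloud(d); print(n,np.round(d['cam_to_world'],3).tolist(),d['fovy'],d['cx'],d['cy'])
    for t in('chuck','dresser','mallet','board','vee_block','tin','wheelhead','grab_bar','pin'):
        for r in env.regions_of(n,t)[:2]:
            m=r['pixels']&(d['depth']>0); q=P[m]
            if len(q)==0: continue
            a=cv2.minAreaRect(q[:,:2].astype(np.float32)*1000)
            print(t,round(r['score'],2),np.round(r['point']),m.sum(),'lo',np.round(np.percentile(q,2,0),3),'hi',np.round(np.percentile(q,98,0),3),'med',np.round(np.median(q,0),3),np.round(a[0]),np.round(a[1]),round(a[2],1))
E
```

```text
[ 0.14814258 -0.52935464  0.23068798] [[ 0.963  0.269 -0.   ]
 [ 0.269 -0.963  0.002]
 [ 0.    -0.001 -1.   ]] 0.0
top [[0.018, -0.989, 0.146, 0.386], [-1.0, -0.021, -0.02, 0.013], [0.023, -0.145, -0.989, 1.146], [0.0, 0.0, 0.0, 1.0]] 56.9742027382279 321.4744724127725 196.721830205577
chuck 0.84 [158. 330.] 14514 lo [ 0.501 -0.236  0.017] hi [0.878 0.208 0.352] med [ 0.645 -0.023  0.043] [1045.  -25.] [ 490. 1100.] 88.6
dresser 0.72 [170. 271.] 1796 lo [0.536 0.101 0.056] hi [0.709 0.193 0.112] med [0.618 0.144 0.063] [624. 147.] [ 90. 181.] 84.5
mallet 0.83 [224. 435.] 699 lo [ 0.36  -0.371  0.011] hi [ 0.521 -0.328  0.092] med [ 0.468 -0.342  0.063] [ 443. -359.] [171.  57.] 3.6
vee_block 0.75 [173. 378.] 456 lo [ 0.586 -0.198  0.051] hi [ 0.653 -0.148  0.091] med [ 0.617 -0.174  0.073] [ 621. -174.] [71. 50.] 2.6
tin 0.91 [215. 202.] 1221 lo [ 0.434  0.31  -0.001] hi [0.55  0.399 0.047] med [0.493 0.361 0.005] [492. 363.] [ 98. 120.] 81.5
wheelhead 0.84 [101. 326.] 6489 lo [ 0.628 -0.092  0.03 ] hi [0.884 0.062 0.353] med [ 0.765 -0.014  0.295] [1104.  -51.] [209. 972.] 83.7
grab
[... 791 characters left out ...]
 0.415 -0.331  0.009] [ 427. -196.] [258. 427.] 3.1
vee_block 0.85 [177. 322.] 502 lo [ 0.586 -0.191  0.043] hi [ 0.652 -0.141  0.089] med [ 0.616 -0.147  0.074] [ 620. -167.] [69. 55.] 3.8
tin 0.71 [184. 402.] 853 lo [ 0.312 -0.379  0.004] hi [ 0.547 -0.3    0.012] med [ 0.405 -0.331  0.009] [ 431. -349.] [100. 246.] 88.1
tin 0.69 [338. 286.] 3165 lo [0.429 0.315 0.001] hi [0.553 0.407 0.046] med [0.493 0.353 0.016] [504. 342.] [115. 150.] 81.5
grab_bar 0.64 [245. 275.] 2373 lo [0.534 0.115 0.042] hi [0.711 0.203 0.111] med [0.615 0.164 0.063] [655. 132.] [144. 263.] 72.5
pin 0.59 [243. 297.] 61 lo [0.548 0.151 0.064] hi [0.566 0.168 0.082] med [0.556 0.162 0.08 ] [557. 158.] [17. 21.] 26.8
```

```bash
python3 - <<'E'
import cv2,numpy as np
a=cv2.imread('pics/top0.png')[60:300,150:500];b=cv2.imread('pics/side0.png')
cv2.imwrite('pics/v1.png',cv2.resize(a,None,fx=2.2,fy=2.2))
E
python3 - <<'E'
from h import *
for n in('top','side'):
    d=look(n);P=cloud(d)
    # chuck top: z in 35..46
    m=(abs(P[...,2]-.040)<.005)&(P[...,0]>.45)&(P[...,0]<.76)&(abs(P[...,1])<.3)&(d['depth']>0)
    q=P[m]; a=cv2.minAreaRect((q[:,:2]*1000).astype(np.float32)); print(n,'chuck',a,np.median(q[:,2]),np.percentile(q,[1,99],axis=0))
    m=m.astype(np.uint8);
    # front and end edges
    for lo,hi,ax in((-.22,.2,0),):
        ys=np.arange(lo,hi,.01); e=[]
        for y in ys:
            s=q[abs(q[:,1]-y)<.005]
            if len(s)>10: e.append((y,np.percentile(s[:,0],1),np.percentile(s[:,0],99)))
        e=np.array(e); print('front fit',np.polyfit(e[:,0],e[:,1],1),'back',np.median(e[:,2]))
    e=[]
    for x in np.arange(.52,.70,.01):
        s=q[abs(q[:,0]-x)<.005]
        if len(s)>10:e.append((x,np.percentile(s[:,1],.5),np.percentile(s[:,1],99.5)))
    e=np.array(e);print('ends',np.median(e[:,1:],0),np.polyfit(e[:,0],e[:,1],1)[0],np.polyfit(e[:,0],e[:,2],1)[0])
    # dresser block top z~62, bar top z~111
    for zl,nm in((.062,'block'),(.111,'bar'),(.080,'pin')):
        s=P[(abs(P[...,2]-zl)<.005)&(P[...,0]>.5)&(P[...,0]<.74)&(P[...,1]>.06)&(P[...,1]<.23)&(d['depth']>0)]
        if len(s)>3: print(nm,len(s),[np.round(t,1) for t in cv2.minAreaRect((s[:,:2]*1000).astype(np.float32))],np.round(s.mean(0),4))
    s=P[(abs(P[...,2]-.088)<.006)&(P[...,0]<.56)&(P[...,1]<-.28)&(P[...,0]>.3)&(d['depth']>0)]
    print('head',len(s),[np.round(t,1) for t in cv2.minAreaRect((s[:,:2]*1000).astype(np.float32))],np.round(s.mean(0),4))
    s=P[(abs(P[...,2]-.061)<.006)&(P[...,0]<.466)&(P[...,1]<-.28)&(P[...,0]>.3)&(d['depth']>0)]
    print('handle',len(s),[np.round(t,1) for t in cv2.minAreaRect((s[:,:2]*1000).astype(np.float32))],np.round(s.mean(0),4))
    s=P[(P[...,2]>.16)&(P[...,0]<.69)&(P[...,0]>.55)&(abs(P[...,1])<.15)&(d['depth']>0)]
    print('wheel',np.round(np.percentile(s,[1,99],axis=0),3))
E
```

```text
top chuck ((617.9826049804688, -13.478302001953125), (468.039794921875, 210.4923553466797), 89.16449737548828) 0.04107905665418543 [[ 0.51362021 -0.24496836  0.03632338]
 [ 0.71956686  0.21661551  0.04476332]]
front fit [0.01307436 0.51480484] back 0.683403177200141
ends [-0.2457962   0.21817208] -0.011156144074796868 -0.012222439571761036
block 1549 [array([623.8, 147.3]), array([ 90.5, 180.4]), np.float64(84.5)] [0.6205 0.1468 0.0627]
bar 70 [array([643.2, 145.2]), array([11.1, 63. ]), np.float64(84.6)] [0.6385 0.1456 0.1114]
pin 47 [array([613.2, 147. ]), array([ 17.5, 132. ]), np.float64(83.7)] [0.5804 0.15   0.0808]
head 201 [array([ 503.1, -349.5]), array([44.9, 43.5]), np.float64(14.3)] [ 0.5024 -0.3489  0.0894]
handle 264 [array([ 411.1, -345.4]), array([ 19. , 108.4]), np.float64(89.4)] [ 0.4111 -0.3453  0.0624]
wheel [[ 0.627 -0.099  0.181]
 [ 0.683  0.072  0.333]]
side chuck ((618.4588623046875, -8.695205688476562), (473.812744140625, 211.98939514160156), 88.9765625) 0.0412147818325565 [[ 0.51324164 -0.234286    0.03622528]
 [ 0.72010798  0.22515178  0.04428161]]
front fit [0.01365603 0.51426692] back 0.7175113065135331
ends [-0.23565684  0.22557545] 0.3993616914319133 -0.015072292647149878
block 1520 [array([624.2, 153.2]), array([ 91.2, 181.2]), np.float64(85.0)] [0.6124 0.1638 0.0628]
bar 106 [array([643.2, 151.4]), array([14.9, 65. ]), np.float64(85.2)] [0.6386 0.1529 0.1108]
pin 114 [array([614. , 154.9]), array([ 19.7, 134.3]), np.float64(85.7)] [0.6105 0.1571 0.0801]
head 203 [array([ 432.3, -730.2]), array([209.4, 816. ]), np.float64(1.6)] [ 0.4705 -0.7617  0.0881]
handle 224 [array([ 409.9, -733.4]), array([808.7, 124.7]), np.float64(88.9)] [ 0.4082 -0.5702  0.0608]
wheel [[ 0.627 -0.087  0.178]
 [ 0.684  0.08   0.331]]
```

View pics/v1.png

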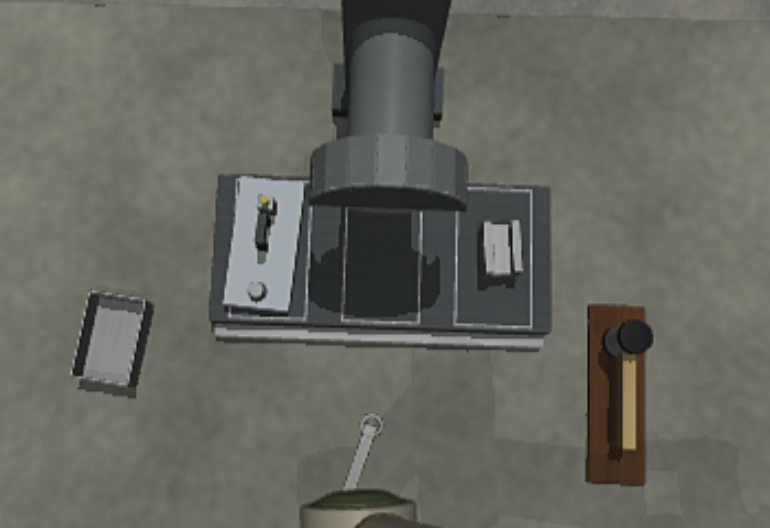

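View pics/side0.png

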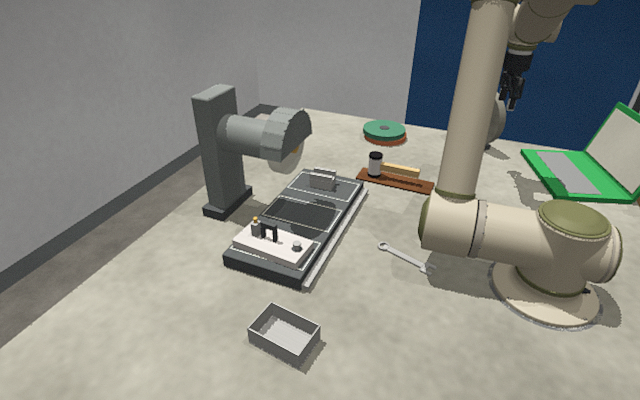

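The top view shows the dresser in the left outline (crop about (265,245)), the wheel over the middle outline, the vee block on the right (500,248), and the mallet on its board (632,340). The side view agrees. The two cameras differ by about 6 mm in y, so I'll rely on relative measurements.

```bash
cat >> h.py <<'E'
from scipy.spatial.transform import Rotation as Ro
def leanR(lean,yaw):
    s,c=np.sin(np.radians(lean)),np.cos(np.radians(lean))
    return Ro.from_euler('z',yaw,degrees=True).as_matrix()@np.array([[c,0,s],[0,-1,0],[s,0,-c]])
def plan(p,R,grasp=0.019):
    "p grasp point; prints row to reach from measured pose"
    o=env.observe(); R0=np.array(o['tool_rot']); p0=np.array(o['position'])
    tcp=np.array(p)+grasp*R[:,2]
    sh=R0.T@(tcp-p0)*100; rv=Ro.from_matrix(R0.T@R).as_rotvec(degrees=True)
    print('row',np.round(sh,2).tolist()+np.round(rv,2).tolist(),'dist',np.linalg.norm(sh)*10,'t',o['time_s'],'pos',np.round(p0,4),'q',np.round(o['q'],0))
    return sh,rv
E
python3 - <<'E'
from h import *
R=leanR(42,-5.2); G=np.array([.629,.1495,.103])
plan(G-R[:,2]*.13,R)
E
```

```text
row [57.66, -55.09, 4.59, -7.63, 41.53, 19.88] dist 798.7709574467402 t 1.1 pos [ 0.1482 -0.5296  0.2313] q [-87.  22.  74.   0.  84. -12.]
```

Request:
jog_arm --pt "20 -20 -3 0 0 0" --pt "20 -20 -3 0 0 0" --pt "20 -20 -3 0 0 0" --pt "20 -20 -3 0 0 0" --pt "20 -20 -3 0 0 0" --pt "20 -20 -3 0 0 0" --pt "20 -20 -3 0 0 0" --pt "20 -20 -3 0 0 0" --hand 1

```text
time_s: 1.77
position: [0.2887, -0.2788, 0.2624]
tool_rot: [[0.962, 0.274, 0.002], [0.274, -0.962, -0.001], [0.001, 0.001, -1.0]]
ft_force: [0.0, -0.0, 0.3]
grip_width: 0.0855
gripper_force: 0.0
```

Run:
```python
from h import *
R=leanR(42,-5.2); G=np.array([.629,.1495,.103])
plan(G-R[:,2]*.13,R)
```

```text
row [37.53, -34.55, 7.71, -7.7, 41.42, 20.16] dist 515.8551096524502 t 1.7667 pos [ 0.2887 -0.2788  0.2624] q [-61.   5.  92.   0.  83.  13.]
```

Request:
jog_arm --pt "37.5 -34.5 7.7 -7.7 41.4 20.2" --pt "37.5 -34.5 7.7 -7.7 41.4 20.2" --pt "37.5 -34.5 7.7 -7.7 41.4 20.2" --pt "37.5 -34.5 7.7 -7.7 41.4 20.2" --pt "37.5 -34.5 7.7 -7.7 41.4 20.2" --pt "37.5 -34.5 7.7 -7.7 41.4 20.2" --pt "37.5 -34.5 7.7 -7.7 41.4 20.2" --pt "37.5 -34.5 7.7 -7.7 41.4 20.2"

```text
time_s: 2.43
position: [0.4517, -0.0148, 0.2126]
tool_rot: [[0.742, -0.099, 0.663], [-0.075, -0.995, -0.065], [0.666, -0.002, -0.746]]
ft_force: [0.2, -2.1, -1.0]
grip_width: 0.0854
gripper_force: 0.0
```

Run:
```python
from h import *
R=leanR(42,-5.2); G=np.array([.629,.1495,.103])
plan(G-R[:,2]*.13,R)
```

```text
row [4.57, -18.04, 7.76, 0.26, 0.21, -0.44] dist 201.68072795228375 t 2.4333 pos [ 0.4517 -0.0148  0.2126] q [-24.   0. 119.  32.  24.  46.]
```

Request:
jog_arm --pt "4.6 -18 7.8 0 0 0" --pt "4.6 -18 7.8 0 0 0" --pt "4.6 -18 7.8 0 0 0" --pt "4.6 -18 7.8 0 0 0" --pt "4.6 -18 7.8 0 0 0" --pt "4.6 -18 7.8 0 0 0" --pt "4.6 -18 7.8 0 0 0"

```text
time_s: 3.02
position: [0.547, 0.1374, 0.1879]
tool_rot: [[0.744, -0.097, 0.661], [-0.072, -0.995, -0.065], [0.664, 0.001, -0.748]]
ft_force: [0.4, -1.6, -0.4]
grip_width: 0.0854
gripper_force: 0.0
```

Run:
```python
from h import *
R=leanR(42,-5.2); G=np.array([.629,.1495,.103])
plan(G-R[:,2]*.13,R)
d=look('side'); save(d,'s1.png');e=look('top'); save(e,'t1.png')
p=env.observe()['position']; Rt=np.array(env.observe()['tool_rot'])
im=[]
for x in(d,e):
    u,v=proj(x,p); f=np.ascontiguousarray(x['frame'][:,:,::-1]); cv2.drawMarker(f,(int(round(u)),int(round(v))),(0,0,255),0,5,1)
    u,v=int(u),int(v); c=f[max(v-75,0):v+75,max(u-60,0):u+60]; im.append(cv2.resize(c,(400,500),interpolation=0))
cv2.imwrite('pics/v2.png',np.hstack(im))
```

```text
row [0.3, -1.96, 0.59, 0.29, 0.39, -0.26] dist 20.63061605593953 t 3.0167 pos [0.547  0.1374 0.1879] q [  5.  15. 106. -22.  20. 120.]
```

View pics/v2.png

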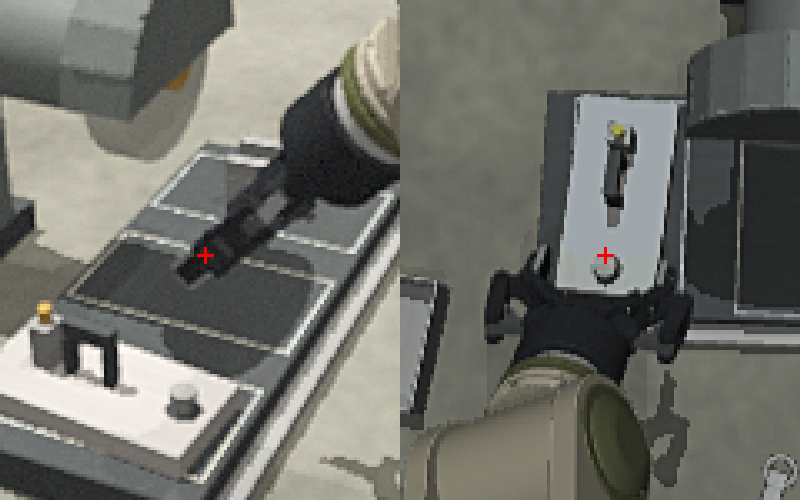

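Request:
jog_arm --pt "0.3 -1.8 0.6 0.3 0.4 -0.3" --pt "0.3 -1.8 0.6 0.3 0.4 -0.3" --pt "0.3 -1.8 4 0.3 0.4 -0.3" --pt "0.3 -1.8 7 0.3 0.4 -0.3" --pt "0.3 -1.8 9 0.3 0.4 -0.3" --pt "0.3 -1.8 9 0.3 0.4 -0.3"

```text
time_s: 3.62
position: [0.6104, 0.1469, 0.1196]
tool_rot: [[0.743, -0.091, 0.663], [-0.067, -0.996, -0.061], [0.666, 0.001, -0.746]]
ft_force: [-0.3, 0.2, 0.0]
grip_width: 0.0856
gripper_force: 0.0
```

Run:
```python
from h import *
R=leanR(42,-5.2); G=np.array([.629,.148,.103])
plan(G,R)
d=look('side'); save(d,'s2.png'); cv2.imwrite('pics/v3.png',cv2.resize(d['frame'][130:330,170:400,::-1],(690,600)))
for n in('side','top'):
    x=look(n);P=cloud(x)
    s=P[(abs(P[...,2]-.062)<.005)&(P[...,0]>.5)&(P[...,0]<.74)&(P[...,1]>.06)&(P[...,1]<.23)&(x['depth']>0)]
    print(n,len(s),[np.round(t,1) for t in cv2.minAreaRect((s[:,:2]*1000).astype(np.float32))])
```

```text
row [0.28, -0.29, 4.36, 0.06, 0.28, 0.04] dist 43.776531405959645 t 3.6167 pos [0.6104 0.1469 0.1196] q [  6.  27. 101. -35.  13. 132.]
side 1510 [array([624. , 152.9]), array([ 93.8, 181.2]), np.float64(85.1)]
top 1019 [array([624. , 147.6]), array([ 90.7, 180.3]), np.float64(84.5)]
```

View pics/v3.png

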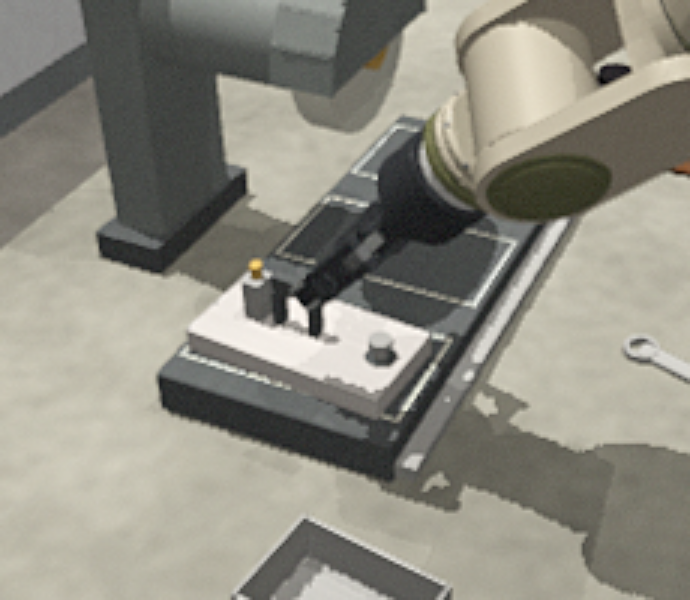

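Run:
```python
from h import *
R=leanR(35,-5.2); G=np.array([.629,.148,.103])
plan(G-.04*R[:,2],R)
plan(G,R)
```

```text
row [0.36, -0.17, 0.74, -0.03, -6.97, 0.05] dist 8.412019576853139 t 3.7667 pos [0.6092 0.1481 0.1233] q [  6.  26. 101. -35.  13. 132.]
row [-0.12, -0.17, 4.71, -0.03, -6.97, 0.05] dist 47.150663354921456 t 3.7667 pos [0.6092 0.1481 0.1233] q [  6.  26. 101. -35.  13. 132.]
```

Request:
jog_arm --pt "0.4 0 0.7 0 -7 0" --pt "0.4 0 0.7 0 -7 0" --pt "0.1 0 2.5 0 -7 0" --pt "-0.1 0 4.5 0 -7 0" --pt "-0.1 0 4.5 0 -7 0" --pt "-0.1 0 4.5 0 -7 0"

```text
time_s: 4.27
position: [0.6383, 0.1461, 0.0891]
tool_rot: [[0.816, -0.089, 0.571], [-0.073, -0.996, -0.051], [0.573, -0.0, -0.82]]
ft_force: [-0.3, -0.8, 0.3]
grip_width: 0.0854
gripper_force: 0.0
```

```bash
python3 - <<'E'
from h import *
R=leanR(35,-5.2); G=np.array([.629,.148,.103])
plan(G,R)
for n in('side','top'):
    x=look(n);P=cloud(x)
    s=P[(abs(P[...,2]-.062)<.005)&(P[...,0]>.5)&(P[...,0]<.74)&(P[...,1]>.06)&(P[...,1]<.23)&(x['depth']>0)]
    print(n,len(s),[np.round(t,1) for t in cv2.minAreaRect((s[:,:2]*1000).astype(np.float32))])
    save(x,n+'3.png');
E
python3 -c "
import cv2,numpy as np
a=cv2.imread('pics/side3.png')[180:290,220:350];b=cv2.imread('pics/top3.png')[110:220,220:350]
cv2.imwrite('pics/v4.png',np.hstack([cv2.resize(i,(400,340),interpolation=0) for i in(a,b)]))"
```

```text
row [0.02, -0.11, 0.22, -0.07, 0.06, 0.08] dist 2.489781233712439 t 4.2667 pos [0.6383 0.1461 0.0891] q [  5.  31.  95. -16.  20. 114.]
side 1471 [array([624.4, 153. ]), array([ 92.9, 181.5]), np.float64(85.0)]
top 704 [array([638.1, 146.2]), array([ 90.6, 152.9]), np.float64(84.6)]
```

View pics/v4.png

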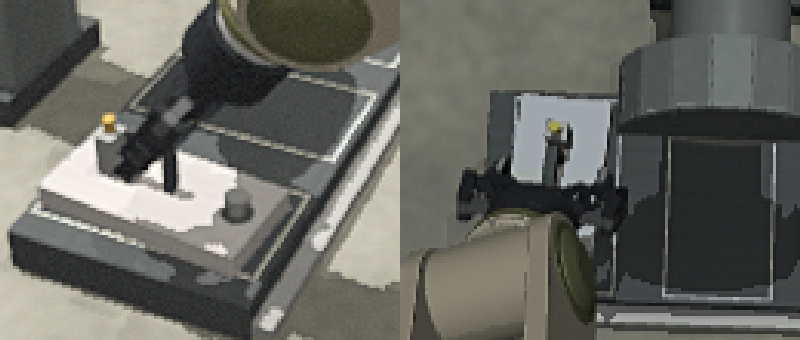

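Fingers straddle the bar, with the pin well clear. Closing now.

Request:
jog_arm --pt "0 0 0.2 0 0 0" --pt "0 0 0.2 0 0 0" --pt "0 0 0.2 0 0 0" --pt "0 0 0.2 0 0 0" --pt "0 0 0.2 0 0 0" --pt "0 0 0.2 0 0 0" --pt "0 0 0.2 0 0 0" --pt "0 0 0.2 0 0 0" --hand 0 --newtons 50

```text
time_s: 5.03
position: [0.6401, 0.1465, 0.0869]
tool_rot: [[0.816, -0.088, 0.571], [-0.072, -0.996, -0.05], [0.573, -0.0, -0.819]]
ft_force: [-0.4, 3.0, 0.3]
grip_width: 0.0111
gripper_force: 51.7
```

```bash
cat >> h.py <<'E'
def dres(n,ylo,yhi):
    x=look(n);P=cloud(x)
    s=P[(abs(P[...,2]-.062)<.005)&(P[...,0]>.5)&(P[...,0]<.74)&(P[...,1]>ylo)&(P[...,1]<yhi)&(x['depth']>0)]
    print(n,len(s),[np.round(t,1) for t in cv2.minAreaRect((s[:,:2]*1000).astype(np.float32))])
E
python3 - <<'E'
from h import *
dres('side',.06,.23);dres('top',.06,.23)
o=env.observe();R0=np.array(o['tool_rot']);yaw0=np.degrees(np.arctan2(R0[1,2],R0[0,2]));print('yaw',yaw0,'lean',np.degrees(np.arccos(-R0[2,2])),o['grip_width'],o['gripper_force'],o['ft_force'])
# dresser yaw ~ -5.2 centre rel; grasp at bar local (5,0)
p0=np.array(o['position']);print(p0)
E
```

```text
side 1480 [array([623.6, 149.8]), array([ 91.8, 181.3]), np.float64(85.0)]
top 630 [array([631.6, 142.6]), array([ 90.3, 165. ]), np.float64(85.2)]
yaw -5.038913329810055 lean 34.98464139466159 0.011054754656547395 51.806959919049405 [-0.53170389  5.11885912  1.47346349]
[0.64009097 0.1464572  0.08695149]
```

Run:
```python
from h import *
o=env.observe();R0=np.array(o['tool_rot'])
d=np.array([-.0057,-.157,0])
# TCP offset change from yaw about grasp point
Rn=leanR(35,-0.8)
d2=d+.019*(Rn[:,2]-R0[:,2]); d2[2]=.019*(Rn[2,2]-R0[2,2])
rv=Ro.from_matrix(R0.T@Rn).as_rotvec(degrees=True)
print(np.round(R0.T@d2*100,2),np.round(rv,2),R0.T@[0,-1,0])
print('final tcp',np.array(o['position'])+d2)
```

```text
[ 0.67 15.61  0.46] [ 2.43  0.01 -3.49] [0.07232012 0.9961093  0.05035925]
final tcp [ 0.63443618 -0.00973813  0.08695441]
```

Request:
jog_arm --pt "0.02 0.5 0.02 0.1 0 -0.1" --pt "0.07 1.6 0.05 0.25 0 -0.35" --pt "0.13 3.1 0.09 0.5 0 -0.7" --pt "0.2 4.6 0.14 0.7 0 -1.0" --pt "0.26 6.1 0.18 0.95 0 -1.35" --pt "0.33 7.6 0.22 1.2 0 -1.7" --pt "0.37 8.6 0.25 1.35 0 -1.9" --pt "0.37 8.6 0.25 1.35 0 -1.9"

```text
time_s: 5.8
position: [0.6369, 0.058, 0.0869]
tool_rot: [[0.819, -0.05, 0.572], [-0.041, -0.999, -0.029], [0.573, -0.0, -0.82]]
ft_force: [0.1, -5.5, 0.8]
grip_width: 0.011
gripper_force: 51.6
```

Run:
```python
from h import *
o=env.observe();R0=np.array(o['tool_rot']);print(o['q'])
Rn=leanR(35,-0.8); t=np.array([.6344,-.0097,.0869])
print(np.round(R0.T@(t-o['position'])*100,2),Ro.from_matrix(R0.T@Rn).as_rotvec(degrees=True))
dres('side',.0,.16)
```

```text
[-6.14815726 29.88779955 98.2898592   6.41512051 17.00739559 81.18625398]
[0.07 6.78 0.05] [ 1.19157227  0.04078955 -1.70668053]
side 1227 [array([620.3,  59.5]), array([ 94.1, 181.4]), np.float64(87.5)]
```

Request:
jog_arm --pt "0 0.6 0 0.1 0 -0.15" --pt "0.02 1.8 0.01 0.3 0 -0.45" --pt "0.03 3.2 0.02 0.6 0 -0.8" --pt "0.05 4.6 0.03 0.8 0 -1.2" --pt "0.06 6.0 0.04 1.1 0 -1.5" --pt "0.07 6.7 0.05 1.2 0 -1.7" --pt "0.07 6.7 0.05 1.2 0 -1.7" --pt "0.07 6.7 0.05 1.2 0 -1.7"

```text
time_s: 6.52
position: [0.6347, -0.0075, 0.0869]
tool_rot: [[0.819, -0.013, 0.573], [-0.011, -1.0, -0.008], [0.573, 0.0, -0.819]]
ft_force: [-2.2, -5.2, 0.0]
grip_width: 0.0114
gripper_force: 51.8
```

```bash
python3 - <<'E'
from h import *
o=env.observe();R0=np.array(o['tool_rot']);print(np.round(o['q']),o['position'])
dres('side',-.1,.1);dres('top',-.1,.1)
for n in('side','top'):
    x=look(n); save(x,n+'4.png')
    P=cloud(x);g=cv2.cvtColor(x['frame'],cv2.COLOR_RGB2GRAY)
    # bright scribed line pixels on chuck top
    m=(g>120)&(abs(P[...,2]-.041)<.006)&(P[...,0]>.525)&(P[...,0]<.715)&(abs(P[...,1])<.23)
    h,e=np.histogram(P[m][:,1],np.arange(-.23,.23,.004)); print(n,[(round(a*1000),int(b)) for a,b in zip(e,h) if b>8])
E
python3 -c "
import cv2,numpy as np
a=cv2.imread('pics/side4.png')[140:280,220:370];b=cv2.imread('pics/top4.png')[100:240,250:400]
cv2.imwrite('pics/v5.png',np.hstack([cv2.resize(i,(400,373),interpolation=2) for i in(a,b)]))"
```

```text
[-15.  29.  99.  25.  19.  54.] [ 0.63466608 -0.00747475  0.08692683]
side 1081 [array([618.,  -5.]), array([ 95.5, 181.2]), np.float64(89.0)]
top 254 [array([651.7, -12.2]), array([89.6, 41.4]), np.float64(88.8)]
side [(-230, 12), (-226, 13), (-222, 20), (-218, 18), (-206, 11), (-202, 11), (-194, 12), (-190, 12), (-186, 10), (-182, 13), (-178, 14), (-174, 12), (-170, 13), (-166, 11), (-162, 11), (-158, 12), (-154, 11), (-150, 10), (-146, 13), (-142, 24), (-138, 21), (-134, 29), (-130, 18), (-126, 11), (-122, 31), (-118, 30), (-114, 35), (-110, 9), (-102, 23), (-98, 26), (-94, 11), (-86, 17), (-82, 9), (34, 9), (38, 23), (42, 24), (50, 11), (54, 13), (66, 14), (74, 10), (82, 13), (86, 50), (90, 67), (94, 35), (102, 28), (106, 46), (110, 44), (114, 48), (118, 57), (122, 53), (126, 50), (130, 50), (134, 61), (138, 67), (142, 63), (146, 60), (150, 67), (154, 64), (158, 63), (162, 66), (166, 60), (170, 70), (174, 57), (178, 72), (182, 55), (186, 24), (190, 64), (194, 90), (198, 47), (202, 32), (206, 53), (210, 63), (214, 62), (218, 62)]
top [(-226, 27), (-222, 34), (-118, 49), (-70, 15), (86, 48), (190, 56)]
```

View pics/v5.png

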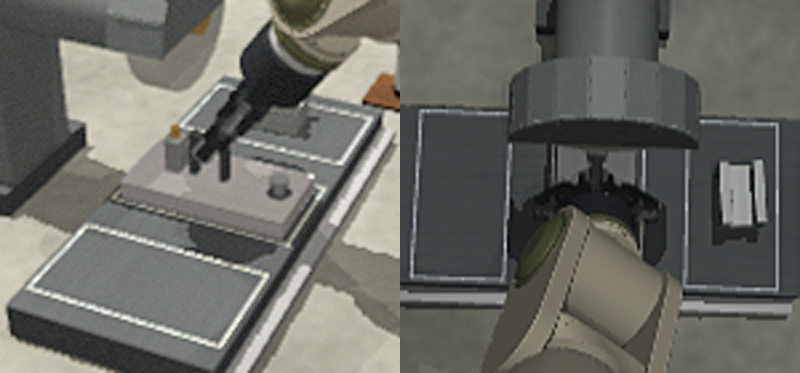

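Run:
```python
from h import *
for n,b in(('side',.002),('top',-.0048)):
    x=look(n); P=cloud(x);g=cv2.cvtColor(x['frame'],cv2.COLOR_RGB2GRAY).astype(float)
    r=g-cv2.medianBlur(g.astype(np.uint8),9)
    yy=P[...,1]-b+.0135*(P[...,0]-.618)
    for lo,hi in((-.235,-.205),(-.13,-.1),(-.08,-.05),(.03,.06),(.075,.11),(.18,.21)):
        m=(r>25)&(abs(P[...,2]-.041)<.006)&(P[...,0]>.54)&(P[...,0]<.70)&(yy>lo)&(yy<hi)
        v=yy[m]; print(n,lo,m.sum(),np.round(np.median(v)*1000,1) if len(v) else '',np.round(v.std()*1000,1) if len(v) else '')
    m=(r>25)&(abs(P[...,2]-.041)<.006)&(P[...,0]>.515)&(P[...,0]<.535)&(yy>.1)&(yy<.18)
    print('front x',m.sum(),np.median((P[...,0]-.0135*(P[...,1]-b+.0095))[m]))
```

```text
side -0.235 33 -222.8 3.5
side -0.13 68 -118.5 3.8
side -0.08 0  
side 0.03 32 39.9 1.8
side 0.075 114 88.5 2.7
side 0.18 131 193.5 2.2
front x 53 0.5234703037166254
top -0.235 52 -217.2 0.6
top -0.13 56 -112.5 1.1
top -0.08 32 -62.1 1.0
top 0.03 20 42.3 6.0
top 0.075 63 93.2 3.5
top 0.18 66 197.6 1.2
front x 36 0.5208041406141881
```

Request:
jog_arm --pt "0 0.35 0 0 0 0" --pt "0 0.35 0 0 0 0" --pt "0 0.35 0 0 0 0" --pt "0 0.35 0 0 0 0"

```text
time_s: 7.15
position: [0.6346, -0.0093, 0.087]
tool_rot: [[0.819, -0.011, 0.573], [-0.01, -1.0, -0.005], [0.573, -0.001, -0.819]]
ft_force: [0.4, 5.9, 3.1]
grip_width: 0.011
gripper_force: 51.9
```

Request:
jog_arm --pt "0 0 0 0 0 0" --pt "0 0 0 0 0 0" --pt "0 0 0 0 0 0" --pt "0 0 0 0 0 0" --pt "0 0 0 0 0 0" --pt "0 0 0 0 0 0" --hand 1

```text
time_s: 7.65
position: [0.6344, -0.0105, 0.0867]
tool_rot: [[0.82, -0.012, 0.573], [-0.01, -1.0, -0.006], [0.573, -0.001, -0.82]]
ft_force: [0.7, -0.1, 0.2]
grip_width: 0.0817
gripper_force: 0.0
```

Run:
```python
from h import *
o=env.observe();R0=np.array(o['tool_rot']);print(o['grip_width'],o['position'])
dres('side',-.1,.1);dres('top',-.1,.1)
```

```text
0.08173600137095863 [ 0.63444793 -0.01052059  0.08673667]
side 1068 [array([618.5,  -7.5]), array([182. ,  95.6]), np.float64(0.5)]
top 361 [array([647.2, -13.4]), array([89. , 51.4]), np.float64(89.1)]
```

Request:
jog_arm --pt "0 0 -2 0 0 0" --pt "0 0 -5 0 0 0" --pt "0 0 -9 0 0 0" --pt "0 0 -13 0 0 0" --pt "0 0 -17 0 0 0" --pt "0 0 -20 0 0 0" --pt "0 0 -20 0 0 0"

```text
time_s: 8.33
position: [0.519, -0.0092, 0.2561]
tool_rot: [[0.815, -0.012, 0.58], [-0.009, -1.0, -0.009], [0.58, 0.002, -0.815]]
ft_force: [-0.1, 0.2, 0.5]
grip_width: 0.0854
gripper_force: 0.0
```

Run:
```python
from h import *
o=env.observe();print(o['position'],np.round(o['q']))
for n in('side','top'):
    x=look(n); save(x,n+'5.png'); P=cloud(x)
    for zl,nm in((.062,'block'),(.08,'pin')):
        s=P[(abs(P[...,2]-zl)<.0035)&(P[...,0]>.5)&(P[...,0]<(.74 if nm=='block' else .575))&(abs(P[...,1])<.1)&(x['depth']>0)]
        if len(s)>5:
            print(n,nm,len(s),[np.round(t,1) for t in cv2.minAreaRect((s[:,:2]*1000).astype(np.float32))],np.round(s.mean(0),4))
            if nm=='block': print(np.percentile(s[(s[:,0]<.6)][:,1],[1,99]))
# predicted outline corners overlay
    C=np.array([.619,-.0098,.041]);b=.002 if n=='side' else -.0048
    f=np.ascontiguousarray(x['frame'][:,:,::-1]); f=cv2.resize(f,None,fx=4,fy=4,interpolation=2)
    r0,c0=(150,240) if n=='side' else (120,270)
    cv2.imwrite(f'pics/c_{n}.png',f[r0*4:r0*4+450,c0*4:c0*4+400])
cv2.imwrite('pics/v6.png',np.hstack([cv2.imread('pics/c_side.png'),cv2.imread('pics/c_top.png')]))
```

```text
[ 0.51896152 -0.0092297   0.25611355] [-20.   5. 102.  17.  41.  62.]
side block 1049 [array([617.9,  -7.6]), array([181.8,  94.2]), np.float64(0.0)] [0.6097 0.0012 0.063 ]
[-0.05185626  0.03826291]
side pin 32 [array([549.8,  -6.4]), array([16.1, 19.6]), np.float64(21.7)] [ 0.5496 -0.0065  0.0803]
top block 1115 [array([600. , -13.3]), array([ 90., 144.]), np.float64(89.2)] [ 0.5973 -0.0131  0.0628]
[-0.05563695  0.03140318]
top pin 31 [array([549.5, -13.3]), array([15.3, 17.8]), np.float64(2.8)] [ 0.5495 -0.0126  0.0809]
```

View pics/v6.png

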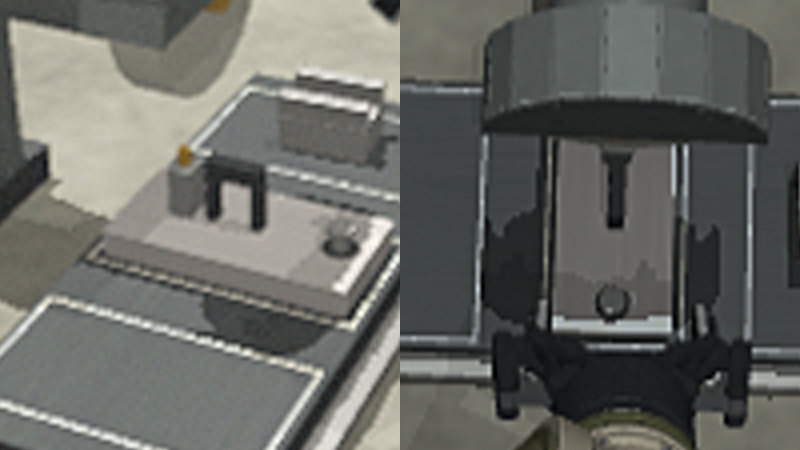

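The top view shows the dresser centred between the scribed lines (gaps about 8 and 10 crop px), and the side view shows even margins. Next is the mallet.

Run:
```python
from h import *
for n in('side','top'):
    x=look(n);P=cloud(x)
    for t in('head','handle'):
        zl,a,b=(.088,.47,.54) if t=='head' else (.061,.345,.468)
        s=P[(abs(P[...,2]-zl)<.005)&(P[...,0]<b)&(P[...,0]>a)&(abs(P[...,1]+.345)<.05)&(x['depth']>0)]
        print(n,t,len(s),[np.round(k,1) for k in cv2.minAreaRect((s[:,:2]*1000).astype(np.float32))],np.round(s.mean(0),4),np.degrees(np.polyfit(s[:,0],s[:,1],1)[0]))
R=leanR(0,-1.5)
G=np.array([.438,-.343,.048])
plan(G+[0,0,.14],R)
```

```text
side head 88 [array([ 502.5, -343.9]), array([48.1, 44.2]), np.float64(61.6)] [ 0.5029 -0.3409  0.0886] -3.4458597318991186
side handle 149 [array([ 411.6, -339.8]), array([ 28.2, 111. ]), np.float64(86.7)] [ 0.4119 -0.3384  0.061 ] -1.0443824297731097
top head 193 [array([ 502.8, -349.6]), array([44.3, 44.2]), np.float64(89.5)] [ 0.5027 -0.3489  0.0893] -0.4964698697668412
top handle 258 [array([ 412.3, -345.6]), array([ 19.3, 111.1]), np.float64(88.5)] [ 0.4109 -0.3454  0.0623] -1.4837780943071983
row [-10.97, 33.49, 2.13, -0.31, -34.87, 0.76] dist 353.0683527515122 t 8.5333 pos [ 0.5199 -0.0092  0.2497] q [-20.   5. 102.  17.  40.  62.]
```

Request:
jog_arm --pt "-11 33.5 2.1 -0.3 -34.9 0.8" --pt "-11 33.5 2.1 -0.3 -34.9 0.8" --pt "-11 33.5 2.1 -0.3 -34.9 0.8" --pt "-11 33.5 2.1 -0.3 -34.9 0.8" --pt "-11 33.5 2.1 -0.3 -34.9 0.8" --pt "-11 33.5 2.1 -0.3 -34.9 0.8" --pt "-11 33.5 2.1 -0.3 -34.9 0.8" --pt "-11 33.5 2.1 -0.3 -34.9 0.8"

```text
time_s: 9.2
position: [0.442, -0.3261, 0.1719]
tool_rot: [[1.0, -0.026, -0.001], [-0.026, -1.0, 0.003], [-0.001, -0.003, -1.0]]
ft_force: [0.8, -0.1, 1.3]
grip_width: 0.0853
gripper_force: 0.0
```

Run:
```python
from h import *
R=leanR(0,-1.8)
G=np.array([.438,-.3425,.048])
plan(G+[0,0,.14],R);plan(G,R)
```

```text
row [-0.36, 1.65, 0.29, -0.15, 0.07, 0.31] dist 17.151176141776116 t 9.2 pos [ 0.442  -0.3261  0.1719] q [-49.  25.  80.   0.  75.  43.]
row [-0.34, 1.69, 14.29, -0.15, 0.07, 0.31] dist 143.9438087449173 t 9.2 pos [ 0.442  -0.3261  0.1719] q [-49.  25.  80.   0.  75.  43.]
```

Request:
jog_arm --pt "-0.3 1.6 0.3 0 0 0.3" --pt "-0.3 1.6 0.3 0 0 0.3" --pt "-0.3 1.6 0.3 0 0 0.3"

```text
time_s: 9.45
position: [0.4389, -0.3402, 0.1702]
tool_rot: [[0.999, -0.033, -0.001], [-0.033, -0.999, 0.003], [-0.001, -0.002, -1.0]]
ft_force: [0.6, 0.6, 0.3]
grip_width: 0.0852
gripper_force: 0.0
```

Run:
```python
from h import *
R=leanR(0,-1.8)
G=np.array([.438,-.3425,.048])
plan(G,R)
```

```text
row [-0.07, 0.27, 14.12, -0.14, 0.04, -0.1] dist 141.2177323225471 t 9.45 pos [ 0.4389 -0.3402  0.1702] q [-50.  25.  79.   0.  76.  42.]
```

Request:
jog_arm --pt "0 0.2 3 -0.1 0 0" --pt "0 0.2 6 -0.1 0 0" --pt "0 0.2 9 -0.1 0 0" --pt "0 0.2 12 -0.1 0 0" --pt "0 0.2 14 -0.1 0 0" --pt "0 0.2 14 -0.1 0 0" --pt "0 0.2 14 -0.1 0 0"

```text
time_s: 10.03
position: [0.4396, -0.3409, 0.0317]
tool_rot: [[1.0, -0.03, 0.0], [-0.03, -1.0, -0.001], [0.0, 0.001, -1.0]]
ft_force: [0.4, 0.8, 0.9]
grip_width: 0.0854
gripper_force: 0.0
```

Run:
```python
from h import *
R=leanR(0,-1.8)
G=np.array([.438,-.3425,.048])
plan(G,R)
```

```text
row [-0.15, 0.17, 0.28, 0.03, -0.01, 0.07] dist 3.569011214309459 t 10.0333 pos [ 0.4396 -0.3409  0.0317] q [-50.  35.  89.  -0.  56.  42.]
```

Close on the handle firmly.

Request:
jog_arm --pt "-0.1 0.15 0.2 0 0 0" --pt "-0.1 0.15 0.2 0 0 0" --pt "-0.1 0.15 0.2 0 0 0" --pt "-0.1 0.15 0.2 0 0 0" --pt "-0.1 0.15 0.2 0 0 0" --pt "-0.1 0.15 0.2 0 0 0" --pt "-0.1 0.15 0.2 0 0 0" --pt "-0.1 0.15 0.2 0 0 0" --hand 0 --newtons 115

```text
time_s: 10.7
position: [0.438, -0.3438, 0.0305]
tool_rot: [[0.999, -0.032, 0.001], [-0.032, -0.999, -0.002], [0.002, 0.002, -1.0]]
ft_force: [-1.5, 0.1, 4.6]
grip_width: 0.0187
gripper_force: 112.1
```

Request:
jog_arm --pt "0 0 -1 0 0 0" --pt "0 0 -3 0 0 0" --pt "0 0 -6 0 0 0" --pt "0 0 -9 0 0 0" --pt "0 0 -11 0 0 0" --pt "0 0 -11 0 0 0" --pt "0 0 -11 0 0 0"

```text
time_s: 11.28
position: [0.4377, -0.3434, 0.1402]
tool_rot: [[0.999, -0.032, 0.001], [-0.032, -0.999, -0.003], [0.002, 0.003, -1.0]]
ft_force: [0.0, 0.3, -4.0]
grip_width: 0.0183
gripper_force: 112.8
```

Run:
```python
from h import *
o=env.observe();p=np.array(o['position']);print(p,o['grip_width'],o['ft_force'])
dz=p[2]-.0295
for n in('side','top'):
    x=look(n);P=cloud(x); save(x,n+'6.png')
    for t in('head','handle'):
        zl,a,b=(.088+dz,.47,.54) if t=='head' else (.061+dz,.345,.468)
        s=P[(abs(P[...,2]-zl)<.007)&(P[...,0]<b)&(P[...,0]>a)&(abs(P[...,1]+.345)<.05)&(x['depth']>0)]
        if len(s)>5:print(n,t,len(s),[np.round(k,1) for k in cv2.minAreaRect((s[:,:2]*1000).astype(np.float32))],np.round(s.mean(0),4),'slope',np.degrees(np.polyfit(s[:,0],s[:,2],1)[0]))
```

```text
[ 0.43772359 -0.34343136  0.14015043] 0.018311660137963315 [ 0.01188144  0.31962607 -3.98376507]
side head 93 [array([ 503.5, -342.8]), array([42.8, 44.1]), np.float64(29.2)] [ 0.5021 -0.3389  0.1975] slope 1.1787693476028502
side handle 162 [array([ 411.5, -340.8]), array([111.1,  39. ]), np.float64(8.3)] [ 0.4092 -0.3347  0.1704] slope 0.11950413611596254
top head 211 [array([ 504.8, -345.5]), array([35.8, 44.6]), np.float64(55.5)] [ 0.5035 -0.3456  0.1971] slope 0.7169834041614414
```

Run:
```python
from h import *
R=leanR(0,-1.8)
plan(np.array([.485,-.006,.14]),R,0)
```

```text
row [3.7, -33.82, -0.16, -0.03, 0.07, -0.03] dist 340.1854295577523 t 11.3833 pos [ 0.4372 -0.3428  0.1382] q [-50.  27.  82.  -0.  71.  42.]
```

Request:
jog_arm --pt "0.2 -2 0 0 0 0" --pt "0.6 -5.5 -0.2 0 0 0" --pt "1 -9 -0.3 0 0 0" --pt "1.4 -12.5 -0.4 0 0 0" --pt "1.8 -16 -0.4 0 0 0" --pt "2.2 -20 -0.4 0 0 0" --pt "2.6 -24 -0.4 0 0 0" --pt "2.8 -26 -0.4 0 0 0"

```text
time_s: 12.05
position: [0.4729, -0.0805, 0.1417]
tool_rot: [[1.0, -0.03, -0.003], [-0.03, -1.0, 0.001], [-0.003, -0.001, -1.0]]
ft_force: [0.3, -0.1, -3.0]
grip_width: 0.0183
gripper_force: 113.2
```

Run:
```python
from h import *
plan(np.array([.485,-.006,.14]),leanR(0,-1.8),0)
```

```text
row [0.98, -7.48, 0.18, -0.05, 0.17, 0.09] dist 75.4611688251872 t 12.05 pos [ 0.4729 -0.0805  0.1417] q [-24.  20.  93.  -0.  67.  68.]
```

Request:
jog_arm --pt "0.3 -2 0 0 0 0" --pt "0.7 -5 0 0 0 0" --pt "0.9 -6.5 0 0 0.2 0" --pt "1 -7.2 0.1 0 0.2 0" --pt "1 -7.2 0.2 0 0.2 0" --pt "1 -7.2 0.2 0 0.2 0" --pt "1 -7.2 0.2 0 0.2 0"

```text
time_s: 12.63
position: [0.4862, -0.0139, 0.1407]
tool_rot: [[0.999, -0.033, 0.003], [-0.033, -0.999, -0.002], [0.003, 0.002, -1.0]]
ft_force: [0.2, -0.1, -3.4]
grip_width: 0.0184
gripper_force: 113.3
```

Run:
```python
from h import *
plan(np.array([.485,-.006,.1025]),leanR(0,-1.8),0)
for n in('side','top'):
    x=look(n);P=cloud(x); save(x,n+'7.png')
    s=P[(abs(P[...,2]-.198)<.008)&(P[...,0]<.59)&(P[...,0]>.52)&(abs(P[...,1]+.008)<.05)&(x['depth']>0)]
    if len(s)>5:print(n,len(s),[np.round(k,1) for k in cv2.minAreaRect((s[:,:2]*1000).astype(np.float32))],s[:,2].mean())
    s=P[(abs(P[...,2]-.08)<.004)&(P[...,0]<.57)&(P[...,0]>.53)&(abs(P[...,1]+.008)<.03)&(x['depth']>0)]
    if len(s)>5:print(n,'pin',len(s),s.mean(0))
cv2.imwrite('pics/v7.png',np.hstack([cv2.resize(cv2.imread('pics/side7.png')[120:270,220:370],(400,400)),cv2.resize(cv2.imread('pics/top7.png')[100:250,250:400],(400,400))]))
```

```text
row [-0.16, -0.79, 3.82, 0.11, -0.19, -0.09] dist 38.99803733059866 t 12.6333 pos [ 0.4862 -0.0139  0.1407] q [-16.  21.  93.  -0.  66.  76.]
side 172 [array([550.8, -13.6]), array([44. , 46.3]), np.float64(46.2)] 0.19771088987257027
side pin 33 [ 0.54978205 -0.00616543  0.08023728]
top 16 [array([570.8, -24.8]), array([24.9,  4.6]), np.float64(69.0)] 0.19857765249080028
```

View pics/v7.png

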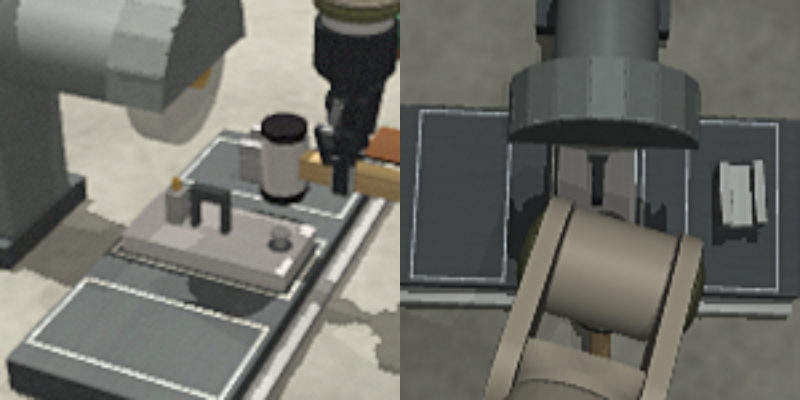

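The side view shows the head about 7.5 mm short of the pin in y. I'll correct that and descend.

Request:
jog_arm --pt "-0.1 -0.75 0.3 0 0 0" --pt "-0.1 -0.75 1 0 0 0" --pt "-0.1 -0.75 2 0 0 0" --pt "-0.1 -0.75 2.8 0 0 0" --pt "-0.1 -0.75 3 0 0 0" --pt "-0.1 -0.75 3 0 0 0"

```text
time_s: 13.23
position: [0.4854, -0.0054, 0.1104]
tool_rot: [[0.999, -0.032, 0.003], [-0.032, -0.999, -0.002], [0.003, 0.001, -1.0]]
ft_force: [0.8, 0.0, -3.2]
grip_width: 0.0184
gripper_force: 113.3
```

Request:
jog_arm --pt "0 0 0.3 0 0 0" --pt "0 0 0.6 0 0 0" --pt "0 0 0.9 0 0 0" --pt "0 0 1.2 0 0 0" --pt "0 0 1.4 0 0 0" --pt "0 0 1.6 0 0 0" --pt "0 0 1.6 0 0 0"

```text
time_s: 13.82
position: [0.4859, -0.0055, 0.0954]
tool_rot: [[0.999, -0.032, 0.005], [-0.032, -0.999, -0.002], [0.005, 0.002, -1.0]]
ft_force: [-2.7, 0.1, 2.2]
grip_width: 0.0181
gripper_force: 114.3
```

Run:
```python
from h import *
o=env.observe();print(o['position'],o['ft_force'],o['wrist_torque'])
x=look('side');P=cloud(x)
s=P[(P[...,2]>.13)&(P[...,2]<.2)&(P[...,0]<.58)&(P[...,0]>.52)&(abs(P[...,1]+.008)<.035)]
t=np.percentile(s[:,2],95);s=s[abs(s[:,2]-t)<.006]
print([np.round(k,1) for k in cv2.minAreaRect((s[:,:2]*1000).astype(np.float32))],t)
dres('side',-.1,.1)
```

```text
[ 0.48593694 -0.00551439  0.09535836] [-2.6708055   0.10654019  2.1938085 ] [0.03924942 0.31971452 0.00406024]
[array([551.2,  -6.1]), array([41.2, 44.9]), np.float64(20.6)] 0.15528628090444616
side 974 [array([618.2,  -6.3]), array([ 95.9, 180.8]), np.float64(89.8)]
```

Request:
jog_arm --pt "0 0 0.2 0 0 0" --pt "0 0 0.4 0 0 0" --pt "0 0 0.6 0 0 0" --pt "0 0 0.6 0 0 0"

```text
time_s: 14.25
position: [0.4859, -0.0055, 0.0899]
tool_rot: [[0.999, -0.032, 0.005], [-0.032, -0.999, -0.002], [0.005, 0.002, -1.0]]
ft_force: [-7.1, 0.5, 12.0]
grip_width: 0.0183
gripper_force: 115.9
```

Request:
jog_arm --pt "0 0 0.15 0 0 0" --pt "0 0 0.3 0 0 0" --pt "0 0 0.3 0 0 0"

```text
time_s: 14.5
position: [0.4857, -0.0054, 0.0879]
tool_rot: [[0.999, -0.032, 0.006], [-0.032, -0.999, -0.003], [0.006, 0.002, -1.0]]
ft_force: [-12.3, 0.8, 22.9]
grip_width: 0.0182
gripper_force: 117.9
```

Run:
```python
from h import *
o=env.observe();print(o['position'],o['ft_force'],o['wrist_torque'])
x=look('side');P=cloud(x)
s=P[(P[...,2]>.13)&(P[...,2]<.2)&(P[...,0]<.58)&(P[...,0]>.52)&(abs(P[...,1]+.008)<.035)]
t=np.percentile(s[:,2],95);s=s[abs(s[:,2]-t)<.006]
print([np.round(k,1) for k in cv2.minAreaRect((s[:,:2]*1000).astype(np.float32))],t)
dres('side',-.1,.1)
```

```text
[ 0.48568026 -0.0054421   0.08793763] [-12.25976455   0.79836542  22.91997054] [0.12527995 1.07551009 0.0163861 ]
[array([549. ,  -4.9]), array([42.9, 43.9]), np.float64(85.8)] 0.15054802744886503
side 955 [array([617.4,  -7.6]), array([ 93.1, 181.4]), np.float64(89.1)]
```

Force has climbed well past 9 N with no further travel, so the pin looks to be home. I'll lift and check.

Request:
jog_arm --pt "0 0 -1 0 0 0" --pt "0 0 -3 0 0 0" --pt "0 0 -5 0 0 0" --pt "0 3 -6 0 0 0" --pt "0 6 -6 0 0 0" --pt "0 8 -6 0 0 0" --pt "0 8 -6 0 0 0"

```text
time_s: 15.18
position: [0.4834, -0.0885, 0.146]
tool_rot: [[0.999, -0.035, 0.005], [-0.035, -0.999, -0.003], [0.005, 0.003, -1.0]]
ft_force: [-0.0, 0.5, -4.2]
grip_width: 0.0182
gripper_force: 114.0
```

Run:
```python
from h import *
o=env.observe();p=np.array(o['position']);print(p,o['ft_force'],o['time_s'])
x=look('side');P=cloud(x);save(x,'s8.png')
s=P[(P[...,2]>.064)&(P[...,2]<.085)&(P[...,0]<.565)&(P[...,0]>.535)&(abs(P[...,1]+.006)<.015)]
print('pin z',np.sort(s[:,2])[-40:].round(4))
s=P[(abs(P[...,2]-p[2]-.0573)<.01)&(P[...,0]<.59)&(P[...,0]>.52)&(P[...,1]<-.04)&(P[...,1]>-.15)]
print('head',[np.round(k,1) for k in cv2.minAreaRect((s[:,:2]*1000).astype(np.float32))],s.mean(0),p[2]+.0573,'slope',np.degrees(np.polyfit(s[:,0],s[:,2],1)[0]))
dres('side',-.1,.1)
cv2.imwrite('pics/v8.png',cv2.resize(x['frame'][120:270,220:420,::-1],(800,600)))
```

```text
[ 0.48336171 -0.08848971  0.14602746] [-0.00648785  0.4694296  -4.17319575] 15.1833
pin z [0.0644 0.0645 0.0645 0.0646 0.0647 0.0648 0.0648 0.0649 0.0653 0.0653
 0.0657 0.0657 0.0663 0.0665 0.0673 0.0673 0.0674 0.0676 0.0683 0.0685
 0.0687 0.0693 0.0694 0.0695 0.0696 0.0697 0.0697 0.0697 0.0698 0.0699
 0.0699 0.0699 0.0699 0.0701 0.0701 0.0705 0.0707 0.0708 0.0712 0.0712]
head [array([546.2, -87.9]), array([46.1, 43.2]), np.float64(89.7)] [ 0.54572238 -0.08331184  0.20389808] 0.2033274596532174 slope 3.2987464885159477
side 1127 [array([617.4,  -7.5]), array([ 95.3, 179.8]), np.float64(89.6)]
```

View pics/v8.png

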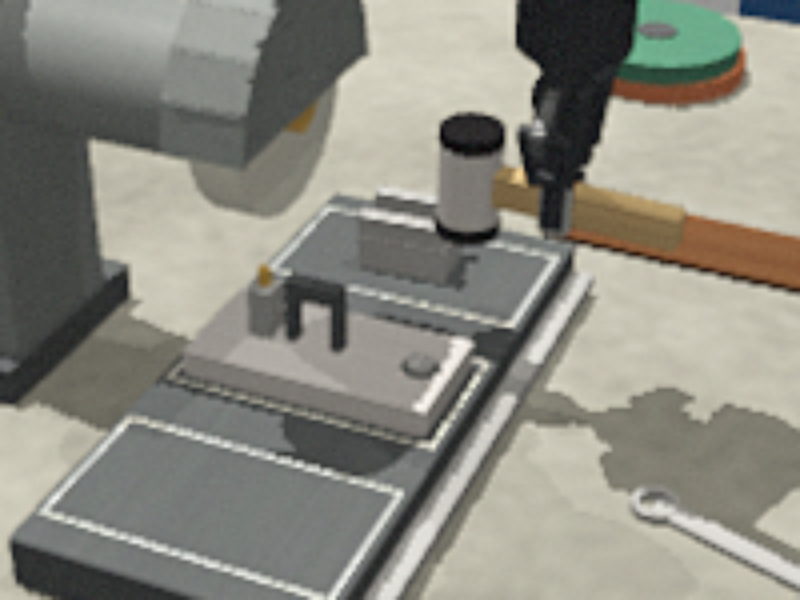

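Run:
```python
from h import *
r=env.regions_of('side','pin'); print([(round(k['score'],2),k['point'],k['pixels'].sum()) for k in r[:2]])
Z=[]
for i in range(10):
    x=look('side'); Z.append(cloud(x)[...,2])
Z=np.mean(Z,0)
u,v=proj(x,[.5500,-.006,.069]); u,v=int(round(u)),int(round(v)); print(u,v)
print((Z[v-6:v+7,u-8:u+9]*1000).round(1))
```

```text
[(0.64, [139.0, 230.7], np.int64(8693))]
325 211
[[ 63.3  63.6  62.6  62.9  63.3  62.9  63.8  63.1  63.8  63.6  63.3  63.6
   63.4  63.3  63.9  63.   63.6]
 [ 62.7  63.5  63.2  62.4  63.5  63.2  63.7  63.6  63.5  62.5  63.  124.7
   63.2  62.9  63.   63.2  63.7]
 [ 63.4  63.1  64.2  63.5 186.7  63.4  62.9  63.5  62.9  62.9  63.5  63.2
   63.2  62.4  63.   63.7  62.4]
 [ 63.1  63.4  63.3  63.7  63.2  62.8  62.8  63.4  62.9  63.2 125.3  63.2
   63.5  62.8  63.2  62.8  62.6]
 [ 63.6  63.7  62.8  63.3  63.   68.4  69.3  69.1  69.1  69.8  69.6 125.1
   63.4  63.2 124.9  63.7  63.6]
 [ 63.5  63.4  63.3  62.9  62.8  68.3  68.9  69.2  69.1  68.7  69.6  69.2
   63.1  63.1  63.8  64.1  63.4]
 [ 63.2  62.5  63.8  62.8  63.9  69.3  68.9  68.6  68.7  69.8  69.7  69.
   64.   63.4  63.7  63.3  63. ]
 [ 63.   62.7  63.1  62.8  63.3  67.4  68.8  69.   69.   68.2  68.6  66.8
   63.3  63.1  62.9  62.7  63. ]
 [125.1  63.1  62.7  63.2  63.6  63.2  65.   65.7  66.1  66.6  65.7  63.6
   63.6  63.5  63.4  63.   62.2]
 [ 62.9  63.3  63.5 125.3  62.3  63.6  63.8  64.2  63.4  64.1  64.1  63.5
   62.6  63.6  63.1  62.6  59.4]
 [ 62.5  63.2  62.8  63.2  62.6  63.   63.4  63.2 125.1  62.7  63.2  63.2
   63.3  63.4  62.5  61.   56.1]
 [ 63.1  63.1  62.6  63.1  63.   63.2  62.9  64.   63.8  62.4  62.8  63.2
   64.   63.7  61.9  58.6  53.3]
 [ 64.1  62.7  63.7  63.5  63.4  63.4  62.6  63.3  62.4  63.2  63.   62.9
   63.2  63.1  60.3  54.5  49.6]]
```

Averaged, the pin top is 5.9 mm above the block (6 mm when home), so the pin is fully driven. Returning the mallet.

Run:
```python
from h import *
R=leanR(0,-1.8)@Ro.from_euler('y',-2.5,degrees=True).as_matrix()
plan(np.array([.438,-.3436,.14]),R,0)
```

```text
row [-3.7, 25.97, 0.67, 0.11, -2.76, -0.01] dist 262.4193161076555 t 15.8333 pos [ 0.4831 -0.0852  0.1463] q [-24.  21.  92.   0.  67.  68.]
```

Request:
jog_arm --pt "-0.3 2 0.1 0 -0.5 0" --pt "-0.8 5.5 0.1 0 -1 0" --pt "-1.3 9 0.2 0 -1.5 0" --pt "-1.9 13 0.3 0 -2 0" --pt "-2.4 17 0.4 0 -2.7 0" --pt "-3 21 0.5 0 -2.7 0" --pt "-3.5 24.5 0.6 0 -2.7 0" --pt "-3.7 26 0.7 0 -2.7 0"

```text
time_s: 16.5
position: [0.4368, -0.3484, 0.1394]
tool_rot: [[0.998, -0.035, -0.042], [-0.035, -0.999, -0.002], [-0.042, 0.004, -0.999]]
ft_force: [0.0, -0.2, -3.2]
grip_width: 0.0184
gripper_force: 114.0
```

Request:
jog_arm --pt "0 0 0 0 0 0" --pt "0 0 0 0 0 0" --pt "0 0 0 0 0 0"

```text
time_s: 16.75
position: [0.438, -0.3429, 0.1395]
tool_rot: [[0.999, -0.031, -0.043], [-0.031, -1.0, 0.0], [-0.043, 0.001, -0.999]]
ft_force: [0.2, 0.3, -3.3]
grip_width: 0.0182
gripper_force: 113.9
```

Run:
```python
from h import *
R=leanR(0,-1.8)@Ro.from_euler('y',-2.5,degrees=True).as_matrix()
plan(np.array([.438,-.3436,.033]),R,0)
p=env.observe()['position']
for n in('side','top'):
    x=look(n);P=cloud(x)
    s=P[(abs(P[...,2]-p[2]-.0573)<.01)&(P[...,0]<.55)&(P[...,0]>.47)&(P[...,1]<-.3)&(P[...,1]>-.4)]
    print('head',len(s),[np.round(k,1) for k in cv2.minAreaRect((s[:,:2]*1000).astype(np.float32))],s.mean(0),p[2]+.0573,'slope',np.degrees(np.polyfit(s[:,0],s[:,2],1)[0]))
```

```text
row [0.46, 0.06, 10.65, 0.06, -0.04, 0.01] dist 106.55137308964392 t 16.75 pos [ 0.438  -0.3429  0.1395] q [-49.  28.  80.  -2.  73.  43.]
head 105 [array([ 505.3, -342.1]), array([42.9, 46.4]), np.float64(28.5)] [ 0.50369516 -0.33710004  0.19471073] 0.1968491638958018 slope -0.049157669247979915
head 177 [array([ 507.7, -341.6]), array([30.2, 44.4]), np.float64(61.8)] [ 0.50716018 -0.34207386  0.19666326] 0.1968491638958018 slope 1.0688304450434147
```

Level. Lowering.

Request:
jog_arm --pt "0.1 0.05 2 0 0 0" --pt "0.2 0.05 4.5 0 0 0" --pt "0.3 0.05 7 0 0 0" --pt "0.4 0.05 9 0 0 0" --pt "0.45 0.05 10 0 0 0" --pt "0.45 0.05 10.5 0 0 0" --pt "0.45 0.05 10.7 0 0 0" --pt "0.45 0.05 10.7 0 0 0"

```text
time_s: 17.52
position: [0.4382, -0.3448, 0.0332]
tool_rot: [[0.999, -0.031, -0.042], [-0.032, -1.0, -0.001], [-0.042, 0.003, -0.999]]
ft_force: [0.1, -0.7, -3.5]
grip_width: 0.0183
gripper_force: 114.1
```

Request:
jog_arm --pt "0 0 0.1 0 0 0" --pt "0 0 0.2 0 0 0" --pt "0 0 0.2 0 0 0"

```text
time_s: 17.77
position: [0.438, -0.3452, 0.0318]
tool_rot: [[0.999, -0.032, -0.041], [-0.032, -0.999, -0.002], [-0.041, 0.004, -0.999]]
ft_force: [-3.4, 1.5, 5.1]
grip_width: 0.0181
gripper_force: 115.3
```

Request:
jog_arm --pt "0 0 0 0 0 0" --pt "0 0 0 0 0 0" --pt "0 0 0 0 0 0" --pt "0 0 0 0 0 0" --pt "0 0 0 0 0 0" --pt "0 0 0 0 0 0" --hand 1

```text
time_s: 18.27
position: [0.4377, -0.3448, 0.0305]
tool_rot: [[0.999, -0.032, -0.043], [-0.032, -0.999, -0.001], [-0.043, 0.002, -0.999]]
ft_force: [0.0, -0.1, -1.5]
grip_width: 0.0854
gripper_force: 0.0
```

Request:
jog_arm --pt "-0.1 0 -1 0 0 0" --pt "-0.2 0 -3 0 0 0" --pt "-0.4 0 -6 0 0 0" --pt "-0.6 0 -10 0 0 0" --pt "-0.8 0 -14 0 0 0" --pt "-5 0 -17 0 0 0" --pt "-8 0 -18 0 0 0" --pt "-8 0 -18 0 0 0"

```text
time_s: 18.93
position: [0.3623, -0.3424, 0.2184]
tool_rot: [[0.999, -0.034, -0.04], [-0.034, -0.999, -0.006], [-0.04, 0.007, -0.999]]
ft_force: [0.8, -0.1, 0.9]
grip_width: 0.0854
gripper_force: 0.0
```

Run:
```python
from h import *
print(env.observe()['position'],env.observe()['grip_width'])
for n in('side','top'):
    x=look(n);P=cloud(x);save(x,n+'9.png')
    for t in('head','handle'):
        zl,a,b=(.088,.47,.54) if t=='head' else (.061,.345,.468)
        s=P[(abs(P[...,2]-zl)<.005)&(P[...,0]<b)&(P[...,0]>a)&(abs(P[...,1]+.345)<.05)&(x['depth']>0)]
        print(n,t,len(s),[np.round(k,1) for k in cv2.minAreaRect((s[:,:2]*1000).astype(np.float32))],np.round(s.mean(0),4))
    dres(n,-.1,.1)
cv2.imwrite('pics/v9.png',cv2.resize(cv2.imread('pics/side9.png')[110:290,220:460],(800,600)))
```

```text
[ 0.36234572 -0.3424289   0.21843843] 0.08538580399250371
side head 89 [array([ 502.3, -345.2]), array([42.5, 41.8]), np.float64(77.4)] [ 0.5021 -0.3417  0.0888]
side handle 155 [array([ 411.9, -343.3]), array([ 25.8, 112.4]), np.float64(88.7)] [ 0.411  -0.3397  0.0609]
side 1128 [array([617.5,  -7.7]), array([181.1,  93.3]), np.float64(0.3)]
top head 188 [array([ 502.8, -351. ]), array([43.5, 45.5]), np.float64(27.6)] [ 0.5024 -0.3504  0.0893]
top handle 223 [array([ 412.4, -348.5]), array([ 21.9, 111.1]), np.float64(87.6)] [ 0.4187 -0.3474  0.062 ]
top 1249 [array([600.1, -13.3]), array([ 89.9, 144.4]), np.float64(89.2)]
```

View pics/v9.png

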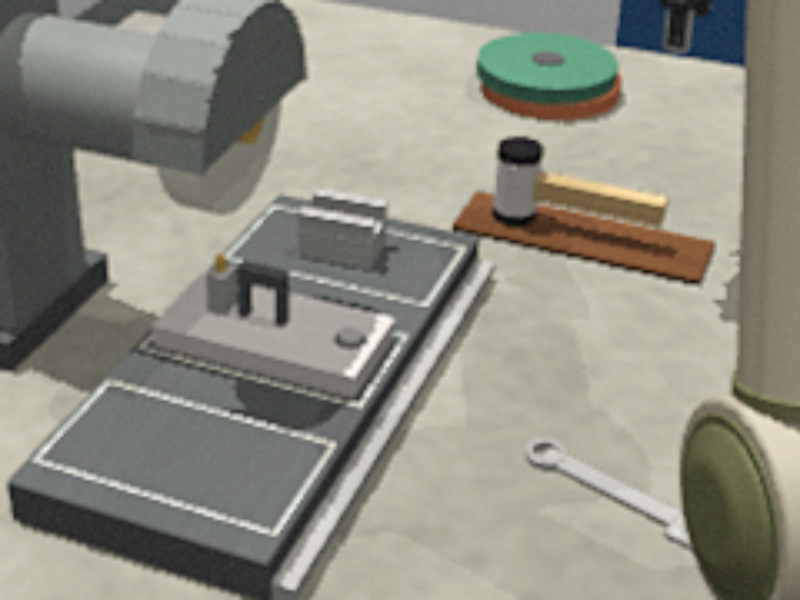

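The mallet stands upright at its spot (head within 2 mm of the start), the dresser is in the outline, the pin is down, and the robot is clear. Handing in.

```bash
python3 -c "
from rig import env
print(env.close_job())"
```

```text
the job is handed in; nothing more can be done
None
```

The job is handed in, with no verdict returned: by my last measurements the dresser sits square in the middle outline, the mallet has driven the pin home, the mallet is upright within about 2 mm of where it stood, and I never moved the arm near the vee block or tin.

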